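# Find the stamped crate and send it to dispatch

### The arm

A 6-joint arm with a two-finger parallel gripper is mounted at the origin on the work surface. World frame = base frame: x ahead of the robot, y to its left, z up, the work surface at z = 0. Lengths are in m, angles in rad, forces in N, time in s.
With the tool pointing down it reaches from about 0.25 to 0.775 m from the base axis. Payload 4 kg.
Tool frame: the origin (TCP) lies at the very end of the fingers, on their centre line; the grasp point (between the pads) lies 19 mm behind it; z points along the fingers, y is the line along which they close (so a half turn about z gives the same grasp; the last joint's range is limited). The gripper opens to 94 mm and grips with 3 to 60 N. Pads are 16 mm wide; open, the fingers measure 119 mm over their backs; the gripper's body (75 mm by 177 mm) begins 78 mm behind the grasp point.
Start: joints at [1.192, 0.087, 1.371, -0, 1.684, -0.103], TCP at [0.15, 0.529, 0.206] pointing down, gripper open.
Joint ranges: [-3.1, 3.1], [-0.76, 2.03], [0.27, 2.55], [-1.08, 4.22], [0.17, 2.65], [-2.57, 2.57]. Speed limits (rad/s): [2.79, 2.79, 3.14, 3.14, 3.14, 3.14].

### API

Orientations are given as [roll, pitch, yaw] about the fixed x, y, z axes, in that order (R = Rz(yaw) Ry(pitch) Rx(roll)).
In Python, from bench import robot, vision gives the robot as it stands.
- The arm moves only by the shell command python3 -m crank 'ROWS'. ROWS is JSON, a list of rows, each a list of 3 entries, a list of its own where there are three numbers: the closure, from 0 (fully open) to 1 (shut), then the shift along the tool's x, y, z in m, then the turn, a rotation vector about the tool's x, y, z in degrees. A call has 1 to 8 rows; each row shifts and turns the commanded pose from where the row before left it, along the tool's axes as they then stand; what a row does not reach is not made up. A row lasts 1/10 s, in which the tool goes at most 50 mm and 8.59 degrees, less where a joint would pass 70% of its speed; a pose out of reach is approached as far as the arm can. A call with a gripper value outside its range is refused whole. The fingers move at their own pace and stop on an object; the grip force is fixed at half the most. Time passes only in rows, so rows that do not move let the fingers close. It gives the time, the measured TCP pose, the force, the opening and the grip force at its end, in the units of the state.
- robot.get_obs(): the state, without advancing time (a new reading comes with each control period).
- vision.snapshot(name): name is "scene" or "top"; returns a dict with "color" (420x560x3 uint8, red, green, blue), "z_map" (420x560 float32, m along the optical axis (not along the pixel's ray), 0 where there is no reading), "fx", "fy", "cx", "cy" (pixels), "dist" ([k1, k2, p1, p2, k3] as OpenCV has them; the pictures are not rectified), "R" (3x3) and "t" (3): a world point X has camera coordinates R X + t. Camera axes: x right, y down, z forward; pixel columns grow to the right and rows downward; lengths in m; the calibration is good to about 2 mm. A picture is of the moment at which its call begins.
- robot.close_job(): hands the job in; it is judged then, once.
The state is a dict: "time": time; "joint_positions": joint angles; "qvel": joint speeds; "joint_torque": joint torques, N m; "tool_pos": TCP position; "ee_rot": TCP orientation; "wrist_force": force on the tool from outside, world axes, zero at the start; "wrist_torque": the same for the moment, N m; "width": finger opening in m; "finger_force": force on a finger pad.
Only numpy, scipy, OpenCV 4.12 (cv2) and the standard library are available. Lean on these libraries where they do the work, as an engineer would, in place of code of your own. Each camera call takes 0.05 s, during which the arm holds its last target. There are 200 camera calls.

### The job

Two alike crates stand against the stop bar, and only one of them carries the inspection stamp under its base. Check them from left to right (the robot's left first): with the fingertips tip each crate up towards the robot over the stop bar, steeply, about two thirds of the way onto its side, hold it there a second so that its underside shows, and let it gently down again before going to the next. Then push the stamped crate sideways across the bench until its base stands wholly between the two tape lines of the dispatch lane; leave the other crate standing in its place. Nothing is to be picked up, and nothing else on the bench disturbed.

Things in the scene. Friction and masses are not known exactly. Their poses are not given: they have to be found in the camera images.
- crate_1: Blue open-fronted crate, its high back 0 to 4 mm from the stop bar, low front away from the robot. Base 160 (x) by 140 (y) mm; back 80 mm high; sides 80 mm high over the rear 75 mm, then sloping down to the front, 36 mm high; upright walls 3 mm thick, clear inside 154 by 134 mm. Rims stand out 6 mm; blank white label on the front. 0.4 to 0.65 kg. Origin: centre of the underside; x from back to front, y left, z up.
- crate_2: The other crate, just like crate_1 (one is at the left half, one at the right half of the bar; the stamp does not show from outside). In both: inside floor at 13 mm height, in its middle a fixed steel insert 46 x 46 mm up to 31 mm height. Centre of mass about 20 mm high: tipped up less than about 70 degrees it falls back onto its base when let go; beyond 75, or swung up briskly, it topples.
- stamp (a point): Centre of the ink stamp: a white ring 78 mm across with a cross in it, on the underside of one of the two crates, at the centre of its base. It faces down and is seen only when that crate is tipped up.
- stop_bar: Flat steel bar screwed to the bench, 24 mm wide, 6 mm high, 860 mm long, running left to right before the robot. Origin: on the bench, middle of its far edge (where the crates stand); x away from the robot, square to the bar, y along it to the left. A crate whose back is drawn towards the robot from inside, near the top, is held at the foot by the bar and tips up over it.
- lane: Dispatch lane: strip of bench between two yellow tape lines running away from the stop bar, between the crates' places. Inner tape edges 260 mm apart, tape 25 mm wide, flat (nothing to catch on), 370 mm long. Origin: on the bench at the bar's far edge, midway between the tapes; x along the lane away from the robot, y to the left.
- crate_1_near_left (a point): Bottom corner of crate_1's base: on the stop bar side, left (+y). On the bench (z = 0) when the crate stands.
- crate_1_near_right (a point): Bottom corner of crate_1's base: on the stop bar side, right (-y). On the bench (z = 0) when the crate stands.
- crate_1_far_left (a point): Bottom corner of crate_1's base: on the far side, left (+y). On the bench (z = 0) when the crate stands.
- crate_1_far_right (a point): Bottom corner of crate_1's base: on the far side, right (-y). On the bench (z = 0) when the crate stands.
- crate_2_near_left (a point): Bottom corner of crate_2's base: on the stop bar side, left (+y). On the bench (z = 0) when the crate stands.
- crate_2_near_right (a point): Bottom corner of crate_2's base: on the stop bar side, right (-y). On the bench (z = 0) when the crate stands.
- crate_2_far_left (a point): Bottom corner of crate_2's base: on the far side, left (+y). On the bench (z = 0) when the crate stands.
- crate_2_far_right (a point): Bottom corner of crate_2's base: on the far side, right (-y). On the bench (z = 0) when the crate stands.
- waiting_tote: Bystander: closed grey tote, 130 x 190 x 90 mm, already waiting at the far end of the lane. Origin at the underside.
- coupling: Bystander: brass hose coupling standing on its hexagon, 30 mm wide, 56 mm high, beyond the crates. Origin at the underside.
- guide_pin: Bystander: steel guide pin standing on its head, 38 mm wide, 96 mm high, beyond the crates. Origin at the underside.
- spray_can: Bystander: aluminium spray can, 54 mm diameter, 160 mm high, further right. Origin at the underside.
- wrench: Bystander: wrench lying flat on the bench between the robot and the stop bar, lengthways along the bar; origin near its middle. Origin at the underside.
- screw_pot: Bystander: steel pot, 72 mm wide, 50 mm high, to the right of the right-hand crate. Origin at the underside.
- core_block: Bystander: steel core block, 70 x 70 x 55 mm, to the left of the left-hand crate. Origin at the underside.

How it is judged:
By the outcome, as a careful person would: the job done as asked, in the order asked, and still so for the second after the job is handed in, with the robot touching nothing.
It also fails if it takes over 72 s, if anything falls off the work surface, if the arm or the gripper's body presses on something with over 40 N, if the wrist force passes 120 N, or if a joint passes its speed limit or range.

## Working session

There is one attempt and no reset: what is moved stays moved. The work goes in short steps, Python scripts to look and compute and a shell command to move; the robot and the scene stay as the last step left them, time stands still between calls to the robot, and variables do not carry over. Pictures are saved under pics/ and viewed, at most 10 in all, crops included, and the job is handed in when it is done.

```bash
ls; mkdir -p pics; python3 - <<'E'
from bench import robot, vision
import cv2,pickle
for n in("scene","top"):
    s=vision.snapshot(n); pickle.dump(s,open(f"{n}.pkl","wb"))
    cv2.imwrite(f"pics/{n}0.png",s["color"][:,:,::-1])
    print(n,s["R"].round(3).tolist(),s["t"],s["fx"],s["cx"],s["cy"],s["dist"])
o=robot.get_obs();print(o)
E
```

```text
pics
scene [[-0.275, 0.961, 0.025], [0.522, 0.171, -0.836], [-0.808, -0.217, -0.548]] [ 0.18834121 -0.29461838  1.70271841] 429.6944664253298 274.6384688386688 210.03508064786425 [-0.06842439  0.          0.          0.          0.        ]
top [[-0.039, -0.999, -0.001], [-0.977, 0.039, -0.211], [0.211, -0.007, -0.978]] [-0.01997216  0.59749897  1.14902875] 443.6781492798141 280.5416607688766 215.589908444299 [-0.09838387  0.          0.          0.          0.        ]
{'time': 0.1, 'joint_positions': array([ 1.19188490e+00,  8.78731681e-02,  1.37207161e+00, -1.47713663e-05,
        1.68358037e+00, -1.03094066e-01]), 'qvel': array([ 0.00055846,  0.00011843, -0.00449964, -0.00017501, -0.00179181,
       -0.00169234]), 'joint_torque': array([ 2.07583005e-03, -3.41252840e+01, -3.03300834e+01,  7.21187750e-02,
        3.04260955e-02, -7.31477326e-05]), 'tool_pos': array([0.1496116 , 0.52876249, 0.20444153]), 'ee_rot': array([-3.13966891e+00, -1.84272945e-04,  2.86577346e+00]), 'wrist_force': array([-0.06097697, -0.05806787, -0.64071603]), 'wrist_torque': array([ 0.03353596,  0.04392875, -0.04045972]), 'finger_force': 0.0, 'width': 0.09433372408845365}
```

View pics/scene0.png

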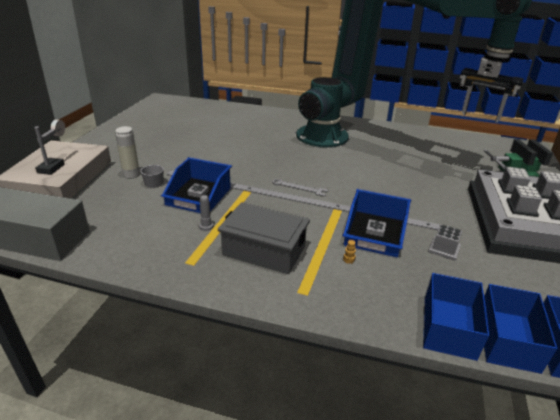

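View pics/top0.png

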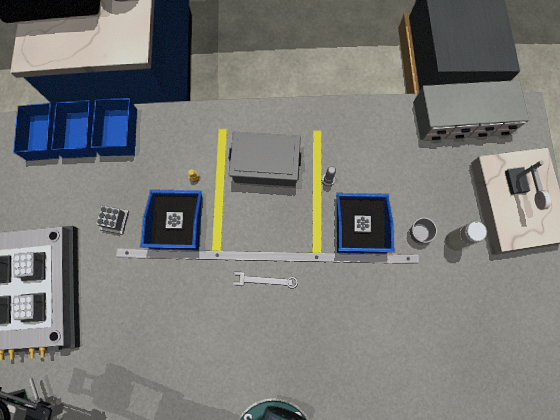

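Scene view: the crates are at about (198,187) and (378,222), the tote at (265,237). Top view: left crate (172,220), right crate (365,222), tapes at columns 218 and 318, bar along row ~255, coupling (193,176), pin (329,175).

```bash
cat > h.py <<'E'
import numpy as np,cv2
def rays(s,uv):
    K=np.array([[s["fx"],0,s["cx"]],[0,s["fy"],s["cy"]],[0,0,1]])
    n=cv2.undistortPoints(np.float64(uv).reshape(-1,1,2),K,np.float64(s["dist"])).reshape(-1,2)
    return np.c_[n,np.ones(len(n))]
def cloud(s,mask):
    v,u=np.nonzero(mask&(s["z_map"]>0)); r=rays(s,np.c_[u,v])*s["z_map"][v,u][:,None]
    return (r-s["t"])@s["R"]            # world points
def plane(s,uv,z):
    d=rays(s,uv)@s["R"]; c=-s["t"]@s["R"]
    return c+d*((z-c[2])/d[:,2])[:,None]
E
cat > m.py <<'E'
from h import *; import pickle
s=pickle.load(open("top.pkl","rb")); hsv=cv2.cvtColor(s["color"],cv2.COLOR_RGB2HSV); H,S,V=cv2.split(hsv)
U,Vv=np.meshgrid(range(560),range(420))
np.set_printoptions(precision=4,suppress=True)
blue=(H>105)&(H<130)&(S>120)&(V>60)
for nm,(a,b) in dict(L=(135,210),R=(328,402)).items():
    m=blue&(U>a)&(U<b)&(Vv>180)&(Vv<262); P=cloud(s,m); 
    T=P[P[:,2]>0.072]; print(nm,"zmax",np.percentile(P[:,2],99.5),"top",cv2.minAreaRect(T[:,:2].astype(np.float32)))
    B=T[T[:,0]<np.percentile(T[:,0],3)+.008]; print(" back rim mid",B.mean(0),"y",B[:,1].min(),B[:,1].max(), "fit",np.polyfit(B[:,1],B[:,0],1))
    A=P[(P[:,2]>.02)];print(" all",A.min(0),A.max(0))
yel=(H>20)&(H<35)&(S>120)&(V>120)
for a,b in((208,232),(308,326)):
    m=yel&(U>a)&(U<b)&(Vv>120)&(Vv<260); v,u=np.nonzero(m);P=plane(s,np.c_[u,v],0); print("tape",cv2.minAreaRect(P[:,:2].astype(np.float32)),P.min(0),P.max(0),np.polyfit(P[:,0],P[:,1],1))
bar=(S<40)&(V>150)&(Vv>244)&(Vv<265)&(U>116)&(U<420); v,u=np.nonzero(bar);P=plane(s,np.c_[u,v],.006);print("bar",cv2.minAreaRect(P[:,:2].astype(np.float32)),np.polyfit(P[:,1],P[:,0],1))
P=cloud(s,(U>0)); P=P[(P[:,2]>.015)&(P[:,0]>.25)&(P[:,0]<.85)&(abs(P[:,1])<.55)]
g=np.zeros((120,220),np.uint8); g[((P[:,0]-.25)/.005).astype(int),((P[:,1]+.55)/.005).astype(int)]=1
n,l,st,c=cv2.connectedComponentsWithStats(g)
for i in range(1,n):
    if st[i,4]>6: x,y,w,h,_=st[i]; print("obj x",.25+y*.005,.25+(y+h)*.005,"y",-.55+x*.005,-.55+(x+w)*.005)
E
python3 m.py
```

```text
L zmax 0.0863719395405938 top ((0.5698063969612122, 0.2600645422935486), (0.15093114972114563, 0.10547929257154465), 86.9507827758789)
 back rim mid [0.5208 0.2491 0.0805] y 0.18723959947381288 0.3380431446321323 fit [0.0269 0.5141]
 all [0.5133 0.1791 0.02  ] [0.692  0.338  0.0876]
R zmax 0.08571119495518695 top ((0.5375399589538574, -0.2702232301235199), (0.1512771099805832, 0.10157408565282822), 86.5082015991211)
 back rim mid [ 0.4894 -0.2858  0.0803] y -0.3430929655027536 -0.1948443062579131 fit [0.0355 0.4995]
 all [ 0.4838 -0.3525  0.0205] [ 0.6617 -0.1919  0.0885]
tape ((0.7009245157241821, 0.1324041783809662), (0.02545284852385521, 0.3684011399745941), 86.61758422851562) [0.5169 0.1104 0.    ] [0.8851 0.1546 0.    ] [-0.0596  0.1742]
tape ((0.683517336845398, -0.15237528085708618), (0.025612611323595047, 0.36713531613349915), 86.61595916748047) [ 0.5    -0.1731  0.    ] [ 0.8669 -0.1288  0.    ] [-0.0561 -0.1141]
bar ((0.49822163581848145, -0.0006670653820037842), (0.858954668045044, 0.054387714713811874), 87.62760925292969) [0.0576 0.4944]
obj x 0.255 0.6000000000000001 y 0.5249999999999999 0.55
obj x 0.485 0.5449999999999999 y -0.55 -0.505
obj x 0.48 0.665 y -0.35500000000000004 -0.19000000000000006
obj x 0.505 0.5800000000000001 y -0.48000000000000004 -0.405
obj x 0.51 0.7 y 0.17499999999999993 0.33999999999999997
obj x 0.5800000000000001 0.65 y 0.4 0.47499999999999987
obj x 0.685 0.84 y -0.11000000000000004 0.09999999999999998
obj x 0.6950000000000001 0.73 y -0.2 -0.17000000000000004
obj x 0.72 0.745 y 0.18999999999999995 0.21999999999999997
obj x 0.8150000000000001 0.85 y -0.55 -0.47000000000000003
obj x 0.81 0.85 y 0.385 0.4949999999999999
obj x 0.81 0.85 y 0.5 0.55
```

```bash
cat > st.py <<'E'
from bench import robot; import numpy as np
o=robot.get_obs(); p=o["tool_pos"]; a=-.0585
d=p[:2]-[.5075,.0008]; print("t",o["time"],"bar xb,yb,z mm",(1e3*np.array([d@[np.cos(a),np.sin(a)],d@[-np.sin(a),np.cos(a)],p[2]])).round(1),"rpy",np.degrees(o["ee_rot"]).round(2),"F",o["wrist_force"].round(1),"w",round(o["width"],3),"q",o["joint_positions"].round(2))
E
python3 -m crank '[[0.4,[0,0,0],[0,0,-6.2]],[0.4,[0,0,0],[0,0,-6.25]],[0.4,[-0.0258,-0.0152,0],[0,0,0]],[0.4,[-0.0258,-0.0152,0],[0,0,0]],[0.4,[-0.0258,-0.0152,0],[0,0,0]],[0.4,[-0.0258,-0.0152,0],[0,0,0]],[0.4,[-0.0258,-0.0152,0],[0,0,0]],[0.4,[-0.0258,-0.0152,0],[0,0,0]]]'
python3 -m crank '[[0.4,[-0.0258,-0.0152,0],[0,0,0]],[0.4,[-0.0258,-0.0152,0],[0,0,0]],[0.4,[-0.0258,-0.0152,0.01],[0,0,0]],[0.4,[-0.0258,-0.0152,0.01],[0,0,0]],[0.4,[-0.0258,-0.0152,0.01],[0,0,0]],[0.4,[-0.0258,-0.0152,0.01],[0,0,0]],[0.4,[-0.0258,-0.0152,0.01],[0,0,0]],[0.4,[-0.0258,-0.0152,0.01],[0,0,0]]]'
python3 -m crank '[[0.4,[-0.0258,-0.0152,0.01],[0,0,0]],[0.4,[-0.0258,-0.0152,0.01],[0,0,0]],[0.4,[0,0,0],[0,0,0]],[0.4,[0,0,0],[0,0,0]]]'
python3 st.py
```

```text
time: 0.9
tool_pos: [0.2996, 0.4282, 0.2049]
ee_rot: [-3.141, -0.001, 3.083]
wrist_force: [0.2, 0.5, -0.3]
width: 0.0564
finger_force: 0.0
time: 1.7
tool_pos: [0.4985, 0.2947, 0.1444]
ee_rot: [-3.141, -0.001, 3.083]
wrist_force: [-0.0, 0.3, -0.0]
width: 0.0564
finger_force: 0.0
time: 2.1
tool_pos: [0.5472, 0.2619, 0.1245]
ee_rot: [-3.141, -0.002, 3.082]
wrist_force: [0.7, 0.3, 0.3]
width: 0.0564
finger_force: 0.0
t 2.1 bar xb,yb,z mm [ 24.4 263.  124.5] rpy [-1.7998e+02 -1.4000e-01  1.7658e+02] F [0.7 0.3 0.3] w 0.056 q [ 0.35  0.24  1.35  0.    1.55 -1.16]
```

```bash

python3 -m crank '[[0.4,[0,0,0.0166],[0,0,0]],[0.4,[0,0,0.0166],[0,0,0]],[0.4,[0,0,0.0166],[0,0,0]],[0.4,[0,0,0.0166],[0,0,0]],[0.4,[0.004,0,0],[0,0,0]],[0.4,[0.004,0,0],[0,0,0]],[0.4,[0.003,0,0],[0,0,0]],[0.4,[0.0025,0,0],[0,0,0]]]'
python3 st.py
python3 -m crank '[[0.4,[0.0017,0,0.0001],[0,0,0]],[0.4,[0.0017,0,0.0001],[0,0,0]],[0.4,[0.0017,0,0.0001],[0,0,0]],[0.4,[0.0017,0,0.0001],[0,0,0]],[0.4,[0.0017,0,0.0001],[0,0,0]],[0.4,[0.0017,0,0.0001],[0,0,0]],[0.4,[0.0017,0,0.0002],[0,0,0]],[0.4,[0.0017,0,0.0002],[0,0,0]]]'
python3 st.py
python3 - <<'E'
from bench import vision
import cv2
s=vision.snapshot("scene");cv2.imwrite("pics/a.png",cv2.resize(s["color"][120:300,280:480,::-1],None,fx=3,fy=3))
E
```

```text
time: 2.9
tool_pos: [0.5352, 0.2637, 0.0609]
ee_rot: [3.14, 0.004, 3.084]
wrist_force: [3.0, 0.5, -1.0]
width: 0.0562
finger_force: 1.4
t 2.9 bar xb,yb,z mm [ 12.3 264.1  60.9] rpy [179.92   0.25 176.68] F [ 3.   0.5 -1. ] w 0.056 q [ 0.36  0.26  1.47 -0.    1.41 -1.15]
time: 3.7
tool_pos: [0.524, 0.2643, 0.0604]
ee_rot: [3.139, 0.008, 3.082]
wrist_force: [6.1, 0.3, -0.2]
width: 0.0561
finger_force: 3.1
t 3.7 bar xb,yb,z mm [  1.1 264.   60.4] rpy [179.86   0.47 176.61] F [ 6.1  0.3 -0.2] w 0.056 q [ 0.37  0.23  1.5  -0.    1.4  -1.14]
```

View pics/a.png

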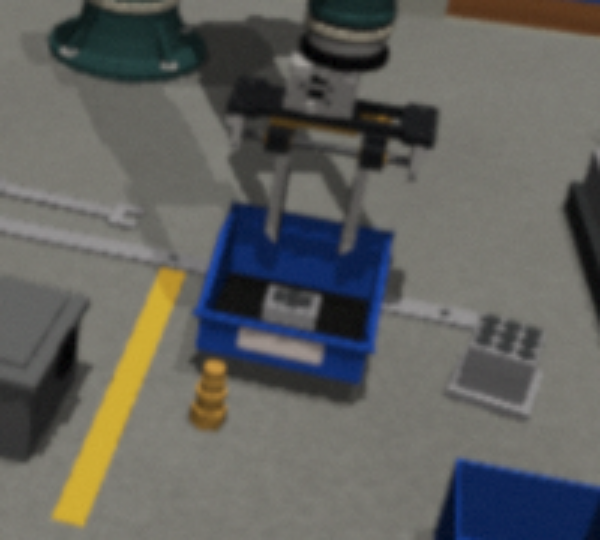

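The crate is lifting at its front edge, with both fingertips on the inside of its back. I'll continue along the arc.

```bash

python3 -m crank '[[0.4,[0.0018,0,0.0004],[0,0,0]],[0.4,[0.0018,0,0.0005],[0,0,0]],[0.4,[0.0018,0,0.0006],[0,0,0]],[0.4,[0.0017,0,0.0006],[0,0,0]],[0.4,[0.0017,0,0.0007],[0,0,0]],[0.4,[0.0017,0,0.0007],[0,0,0]],[0.4,[0.0016,0,0.0008],[0,0,0]],[0.4,[0.0016,0,0.0008],[0,0,0]]]'
python3 -m crank '[[0.4,[0.0016,0,0.0009],[0,0,0]],[0.4,[0.0015,0,0.001],[0,0,0]],[0.4,[0.0015,0,0.001],[0,0,0]],[0.4,[0.0014,0,0.001],[0,0,0]],[0.4,[0.0014,0,0.001],[0,0,0]],[0.4,[0.0013,0,0.0011],[0,0,0]],[0.4,[0.0013,0,0.0011],[0,0,0]],[0.4,[0.0013,0,0.0011],[0,0,0]]]'
python3 st.py
python3 -m crank '[[0.4,[0.0013,0,0.0012],[0,0,0]],[0.4,[0.0012,0,0.0013],[0,0,0]],[0.4,[0.0012,0,0.0013],[0,0,0]],[0.4,[0.0011,0,0.0014],[0,0,0]],[0.4,[0.0011,0,0.0014],[0,0,0]],[0.4,[0.001,0,0.0014],[0,0,0]],[0.4,[0.001,0,0.0014],[0,0,0]],[0.4,[0.001,0,0.0014],[0,0,0]]]'
python3 st.py
cat > ang.py <<'E'
import sys; from h import *; from bench import vision
np.set_printoptions(precision=3,suppress=True)
u0,u1,v0,v1=map(int,sys.argv[2:6])
s=vision.snapshot("scene");cv2.imwrite(f"pics/{sys.argv[1]}.png",cv2.resize(s["color"][v0:v1,u0:u1,::-1],None,fx=3,fy=3))
H,S,V=cv2.split(cv2.cvtColor(s["color"],cv2.COLOR_RGB2HSV)); U,W=np.meshgrid(range(560),range(420))
P=cloud(s,(H>105)&(H<130)&(S>100)&(U>=u0)&(U<u1)&(W>=v0)&(W<v1)); a=-.0585; d=P[:,:2]-[.5075,.0008]
B=np.c_[d@[np.cos(a),np.sin(a)],d@[-np.sin(a),np.cos(a)],P[:,2]]
B=B[(B[:,2]>.004)&(B[:,2]<.19)&(B[:,0]<.18)&(B[:,0]>-.1)]
best=0; rng=np.random.default_rng(0)           # plane of the underside, by ransac
for _ in range(500):
    q=B[rng.choice(len(B),3,0)]; n=np.cross(q[1]-q[0],q[2]-q[0]); n/=np.linalg.norm(n)+1e-12
    k=abs((B-q[0])@n)<.002
    if k.sum()>best: best=k.sum(); K=k
Q=B[K]; n=np.linalg.svd(Q-Q.mean(0),full_matrices=False)[2][2]; n*=np.sign(n[0])
print("normal",n,"inl",best,len(B),"tilt",np.degrees(np.arctan2(n[0],-n[2])),"zmax",B[:,2].max(),"range",B.min(0),B.max(0))
E
python3 ang.py b 280 480 100 290
```

```text
time: 4.55
tool_pos: [0.5087, 0.2652, 0.055]
ee_rot: [3.14, 0.004, 3.083]
wrist_force: [3.6, -0.2, 5.7]
width: 0.0566
finger_force: 2.8
time: 5.35
tool_pos: [0.4953, 0.2655, 0.0445]
ee_rot: [3.141, -0.001, 3.083]
wrist_force: [1.9, 1.8, 4.0]
width: 0.0562
finger_force: 2.1
t 5.35 bar xb,yb,z mm [-27.7 263.5  44.5] rpy [ 1.7999e+02 -3.0000e-02  1.7665e+02] F [1.9 1.8 4. ] w 0.056 q [ 0.39  0.2   1.57  0.    1.37 -1.12]
time: 6.15
tool_pos: [0.4863, 0.2659, 0.0336]
ee_rot: [-3.141, -0.001, 3.083]
wrist_force: [1.4, 1.5, 1.4]
width: 0.0563
finger_force: 1.2
t 6.15 bar xb,yb,z mm [-36.7 263.4  33.6] rpy [-1.7999e+02 -5.0000e-02  1.7665e+02] F [1.4 1.5 1.4] w 0.056 q [ 0.4   0.19  1.6   0.    1.35 -1.11]
normal [ 0.877 -0.004 -0.48 ] inl 1234 2102 tilt 61.30096872010883 zmax 0.1666492916727297 range [-0.057  0.185  0.004] [0.087 0.337 0.167]
```

View pics/b.png

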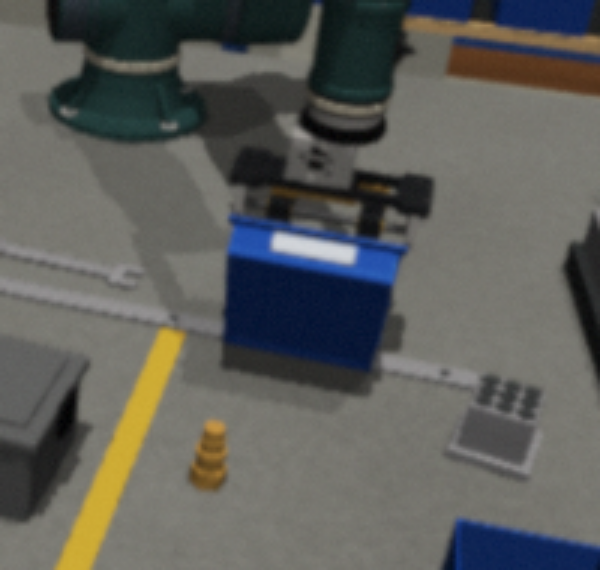

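The picture shows the left crate tipped to about 61° (underside centre near pixel (310,305) of the crop), plain blue with no stamp. I'll hold it, then lower it back along the same arc.

```bash

python3 -m crank '[[0.4,[0,0,0],[0,0,0]],[0.4,[0,0,0],[0,0,0]],[0.4,[0,0,0],[0,0,0]],[0.4,[0,0,0],[0,0,0]],[0.4,[0,0,0],[0,0,0]],[0.4,[0,0,0],[0,0,0]],[0.4,[0,0,0],[0,0,0]],[0.4,[0,0,0],[0,0,0]]]'
python3 -m crank '[[0.4,[0,0,0],[0,0,0]],[0.4,[0,0,0],[0,0,0]],[0.4,[0,0,0],[0,0,0]],[0.4,[0,0,0],[0,0,0]],[0.4,[0,0,0],[0,0,0]],[0.4,[0,0,0],[0,0,0]]]'
python3 st.py
python3 -m crank '[[0.4,[-0.001,0,-0.0014],[0,0,0]],[0.4,[-0.001,0,-0.0014],[0,0,0]],[0.4,[-0.001,0,-0.0014],[0,0,0]],[0.4,[-0.0011,0,-0.0014],[0,0,0]],[0.4,[-0.0011,0,-0.0014],[0,0,0]],[0.4,[-0.0012,0,-0.0013],[0,0,0]],[0.4,[-0.0012,0,-0.0013],[0,0,0]],[0.4,[-0.0013,0,-0.0012],[0,0,0]]]'
python3 -m crank '[[0.4,[-0.0013,0,-0.0011],[0,0,0]],[0.4,[-0.0013,0,-0.0011],[0,0,0]],[0.4,[-0.0013,0,-0.0011],[0,0,0]],[0.4,[-0.0014,0,-0.001],[0,0,0]],[0.4,[-0.0014,0,-0.001],[0,0,0]],[0.4,[-0.0015,0,-0.001],[0,0,0]],[0.4,[-0.0015,0,-0.001],[0,0,0]],[0.4,[-0.0016,0,-0.0009],[0,0,0]]]'
python3 st.py
python3 -m crank '[[0.4,[-0.0016,0,-0.0008],[0,0,0]],[0.4,[-0.0016,0,-0.0008],[0,0,0]],[0.4,[-0.0017,0,-0.0007],[0,0,0]],[0.4,[-0.0017,0,-0.0007],[0,0,0]],[0.4,[-0.0017,0,-0.0006],[0,0,0]],[0.4,[-0.0018,0,-0.0006],[0,0,0]],[0.4,[-0.0018,0,-0.0005],[0,0,0]],[0.4,[-0.0018,0,-0.0004],[0,0,0]]]'
python3 -m crank '[[0.4,[-0.0017,0,-0.0001],[0,0,0]],[0.4,[-0.0017,0,-0.0001],[0,0,0]],[0.4,[-0.0017,0,-0.0001],[0,0,0]],[0.4,[-0.0017,0,-0.0001],[0,0,0]],[0.4,[-0.0017,0,-0.0001],[0,0,0]],[0.4,[-0.0017,0,-0.0001],[0,0,0]],[0.4,[-0.0017,0,0],[0,0,0]],[0.4,[-0.0017,0,0],[0,0,0]]]'
python3 st.py
python3 -m crank '[[0.4,[-0.002,0,0],[0,0,0]],[0.4,[-0.003,0,0],[0,0,0]],[0.4,[-0.004,0,0],[0,0,0]],[0.4,[-0.004,0,0],[0,0,0]],[0.4,[0,0,-0.02],[0,0,0]],[0.4,[0,0,-0.02],[0,0,0]],[0.4,[0,0,-0.02],[0,0,0]],[0.4,[0,0,-0.01],[0,0,0]]]'
python3 st.py
cat > loc.py <<'E'
from h import *; from bench import vision; import pickle
s=vision.snapshot("top"); pickle.dump(s,open("top.pkl","wb"))
E
python3 loc.py; python3 m.py | head -6
```

```text
time: 7.0
tool_pos: [0.4867, 0.2658, 0.034]
ee_rot: [-3.142, -0.0, 3.083]
wrist_force: [-0.1, 1.2, 3.0]
width: 0.0562
finger_force: 1.3
time: 7.6
tool_pos: [0.4867, 0.2658, 0.034]
ee_rot: [3.142, -0.0, 3.083]
wrist_force: [0.1, 0.1, 3.8]
width: 0.0563
finger_force: 1.3
t 7.6 bar xb,yb,z mm [-36.2 263.4  34. ] rpy [180.    -0.   176.65] F [0.1 0.1 3.8] w 0.056 q [ 0.4   0.19  1.6   0.    1.35 -1.11]
time: 8.4
tool_pos: [0.4963, 0.2653, 0.0451]
ee_rot: [3.141, 0.001, 3.083]
wrist_force: [1.7, -0.4, 3.3]
width: 0.0565
finger_force: 1.9
time: 9.2
tool_pos: [0.5073, 0.2647, 0.0532]
ee_rot: [3.141, 0.001, 3.083]
wrist_force: [3.6, -0.4, 2.0]
width: 0.0571
finger_force: 2.2
t 9.2 bar xb,yb,z mm [-15.6 263.4  53.2] rpy [1.7999e+02 4.0000e-02 1.7665e+02] F [ 3.6 -0.4  2. ] w 0.057 q [ 0.38  0.21  1.54 -0.    1.39 -1.13]
time: 10.0
tool_pos: [0.521, 0.2639, 0.0584]
ee_rot: [3.141, 0.001, 3.083]
wrist_force: [3.4, -0.6, 2.6]
width: 0.0565
finger_force: 2.7
time: 10.8
tool_pos: [0.5355, 0.2632, 0.0598]
ee_rot: [3.141, 0.003, 3.083]
wrist_force: [5.9, 0.0, 3.8]
width: 0.0563
finger_force: 3.0
t 1
[... 315 characters left out ...]
6 129.3] rpy [ 1.7999e+02 -8.0000e-02  1.7667e+02] F [ 0.6 -0.4 -0.4] w 0.056 q [ 0.35  0.24  1.35  0.    1.56 -1.16]
L zmax 0.24521286556796962 top ((0.5152803063392639, 0.2323487550020218), (0.14047957956790924, 0.1736687570810318), 25.18235969543457)
 back rim mid [0.5219 0.231  0.0919] y 0.17255706206832358 0.3334959287009115 fit [0.0776 0.504 ]
 all [0.4594 0.1726 0.0201] [0.6949 0.3346 0.5227]
R zmax 0.08526285758086986 top ((0.5410059094429016, -0.2693083882331848), (0.15080943703651428, 0.10870521515607834), 87.6510009765625)
 back rim mid [ 0.4896 -0.2828  0.0803] y -0.34256253718484103 -0.19213185973926736 fit [0.0369 0.5   ]
 all [ 0.4841 -0.3519  0.0206] [ 0.6615 -0.192   0.0857]
```

```bash

python3 -m crank '[[0.4,[0,-0.033,0],[0,0,0]],[0.4,[0,-0.033,0],[0,0,0]],[0.4,[0,-0.033,0],[0,0,0]],[0.4,[0,-0.033,0],[0,0,0]],[0.4,[0,-0.033,0],[0,0,0]],[0.4,[0,-0.033,0],[0,0,0]],[0.4,[0,-0.033,0],[0,0,0]],[0.4,[0,-0.033,0],[0,0,0]]]'
python3 -m crank '[[0.4,[0,-0.033,0],[0,0,0]],[0.4,[0,-0.033,0],[0,0,0]],[0.4,[0,-0.033,0],[0,0,0]],[0.4,[0,-0.033,0],[0,0,0]],[0.4,[0,-0.033,0],[0,0,0]],[0.4,[0,-0.033,0],[0,0,0]],[0.4,[0,-0.033,0],[0,0,0]],[0.4,[0,-0.033,0],[0,0,0]]]'
python3 -m crank '[[0.4,[0,-0.004,0],[0,0,0]],[0.4,[0,0,0],[0,0,0]],[0.4,[0,0,0],[0,0,0]]]'
python3 st.py; python3 loc.py; python3 m.py | head -6
```

```text
time: 12.45
tool_pos: [0.5302, -0.0021, 0.1269]
ee_rot: [3.141, -0.004, 3.083]
wrist_force: [0.5, 0.4, 0.1]
width: 0.0563
finger_force: 0.0
time: 13.25
tool_pos: [0.5151, -0.2652, 0.1267]
ee_rot: [3.139, -0.003, 3.083]
wrist_force: [0.4, 0.9, 0.1]
width: 0.0566
finger_force: 0.0
time: 13.55
tool_pos: [0.5157, -0.2674, 0.1277]
ee_rot: [3.14, -0.002, 3.084]
wrist_force: [-0.1, -0.0, -0.0]
width: 0.0566
finger_force: 0.0
t 13.55 bar xb,yb,z mm [  23.9 -267.3  127.7] rpy [ 1.7989e+02 -9.0000e-02  1.7669e+02] F [-0.1 -0.  -0. ] w 0.057 q [-0.58  0.18  1.42  0.    1.54 -2.09]
L zmax 0.08567420600649808 top ((0.5727707147598267, 0.2598961591720581), (0.14973857998847961, 0.1035173311829567), 87.62528991699219)
 back rim mid [0.5237 0.2459 0.0807] y 0.18795806531628287 0.33331019306177667 fit [0.0309 0.5161]
 all [0.5184 0.1788 0.0206] [0.6948 0.3352 0.0891]
R zmax 0.08571555977316529 top ((0.5364530086517334, -0.27132296562194824), (0.15264596045017242, 0.09996750950813293), 85.05953216552734)
 back rim mid [ 0.4889 -0.2949  0.0801] y -0.3434732247201687 -0.19462597168501583 fit [0.0322 0.4984]
 all [ 0.4841 -0.3435  0.02  ] [ 0.6613 -0.192   0.4774]
```

```bash

python3 -m crank '[[0.4,[0,0,0.017],[0,0,0]],[0.4,[0,0,0.017],[0,0,0]],[0.4,[0,0,0.017],[0,0,0]],[0.4,[0,0,0.017],[0,0,0]],[0.4,[0.004,0,0],[0,0,0]],[0.4,[0.004,0,0],[0,0,0]],[0.4,[0.003,0,0],[0,0,0]],[0.4,[0.0025,0,0],[0,0,0]]]'
python3 st.py
python3 -m crank '[[0.4,[0.0017,0,0.0001],[0,0,0]],[0.4,[0.0017,0,0.0001],[0,0,0]],[0.4,[0.0017,0,0.0001],[0,0,0]],[0.4,[0.0017,0,0.0001],[0,0,0]],[0.4,[0.0017,0,0.0001],[0,0,0]],[0.4,[0.0017,0,0.0001],[0,0,0]],[0.4,[0.0017,0,0.0002],[0,0,0]],[0.4,[0.0017,0,0.0002],[0,0,0]]]'
python3 st.py
python3 -m crank '[[0.4,[0.0018,0,0.0004],[0,0,0]],[0.4,[0.0018,0,0.0005],[0,0,0]],[0.4,[0.0018,0,0.0006],[0,0,0]],[0.4,[0.0017,0,0.0006],[0,0,0]],[0.4,[0.0017,0,0.0007],[0,0,0]],[0.4,[0.0017,0,0.0007],[0,0,0]],[0.4,[0.0016,0,0.0008],[0,0,0]],[0.4,[0.0016,0,0.0008],[0,0,0]]]'
python3 -m crank '[[0.4,[0.0016,0,0.0009],[0,0,0]],[0.4,[0.0015,0,0.001],[0,0,0]],[0.4,[0.0015,0,0.001],[0,0,0]],[0.4,[0.0014,0,0.001],[0,0,0]],[0.4,[0.0014,0,0.001],[0,0,0]],[0.4,[0.0013,0,0.0011],[0,0,0]],[0.4,[0.0013,0,0.0011],[0,0,0]],[0.4,[0.0013,0,0.0011],[0,0,0]]]'
python3 st.py; python3 ang.py c0 110 310 80 250
```

```text
time: 14.4
tool_pos: [0.5037, -0.2681, 0.0621]
ee_rot: [-3.141, 0.004, 3.083]
wrist_force: [2.6, 0.2, -1.1]
width: 0.0565
finger_force: 1.3
t 14.4 bar xb,yb,z mm [  11.9 -268.6   62.1] rpy [-179.94    0.22  176.67] F [ 2.6  0.2 -1.1] w 0.057 q [-0.59  0.2   1.53  0.    1.41 -2.1 ]
time: 15.2
tool_pos: [0.4921, -0.2676, 0.0617]
ee_rot: [-3.14, 0.008, 3.083]
wrist_force: [6.2, -0.2, 0.0]
width: 0.0564
finger_force: 3.2
t 15.2 bar xb,yb,z mm [   0.3 -268.8   61.7] rpy [-179.93    0.46  176.65] F [ 6.2 -0.2  0. ] w 0.056 q [-0.6   0.18  1.56  0.    1.4  -2.11]
time: 16.0
tool_pos: [0.4782, -0.267, 0.0572]
ee_rot: [-3.14, 0.008, 3.083]
wrist_force: [4.3, 1.0, 3.7]
width: 0.056
finger_force: 2.9
time: 16.8
tool_pos: [0.4637, -0.266, 0.0462]
ee_rot: [-3.141, -0.0, 3.083]
wrist_force: [1.9, -0.2, 4.0]
width: 0.0566
finger_force: 2.2
t 16.8 bar xb,yb,z mm [ -28.1 -268.9   46.2] rpy [-1.7998e+02 -2.0000e-02  1.7664e+02] F [ 1.9 -0.2  4. ] w 0.057 q [-0.63  0.14  1.64 -0.    1.37 -2.14]
normal [ 0.021  1.    -0.013] inl 421 1250 tilt 58.26540864255125 zmax 0.14114715620961804 range [-0.054 -0.342  0.004] [ 0.122 -0.194  0.141]
```

```bash

sed -i 's/    if k.sum()>best:/    if abs(n[1])<.3 and k.sum()>best:/' ang.py
python3 -m crank '[[0.4,[0.0013,0,0.0012],[0,0,0]],[0.4,[0.0012,0,0.0013],[0,0,0]],[0.4,[0.0012,0,0.0013],[0,0,0]],[0.4,[0.0011,0,0.0014],[0,0,0]],[0.4,[0.0011,0,0.0014],[0,0,0]],[0.4,[0.001,0,0.0014],[0,0,0]],[0.4,[0.001,0,0.0014],[0,0,0]],[0.4,[0.001,0,0.0014],[0,0,0]]]'
python3 st.py
python3 ang.py c 110 310 80 250
```

```text
time: 17.65
tool_pos: [0.4547, -0.2651, 0.0352]
ee_rot: [3.141, -0.001, 3.083]
wrist_force: [0.5, -1.4, 2.2]
width: 0.0562
finger_force: 1.4
t 17.65 bar xb,yb,z mm [ -37.2 -268.5   35.2] rpy [ 1.7999e+02 -5.0000e-02  1.7665e+02] F [ 0.5 -1.4  2.2] w 0.056 q [-0.64  0.13  1.67 -0.    1.34 -2.15]
normal [ 0.863  0.005 -0.506] inl 621 1609 tilt 59.6333762815878 zmax 0.16302267439657347 range [-0.061 -0.344  0.004] [ 0.091 -0.193  0.163]
```

View pics/c.png

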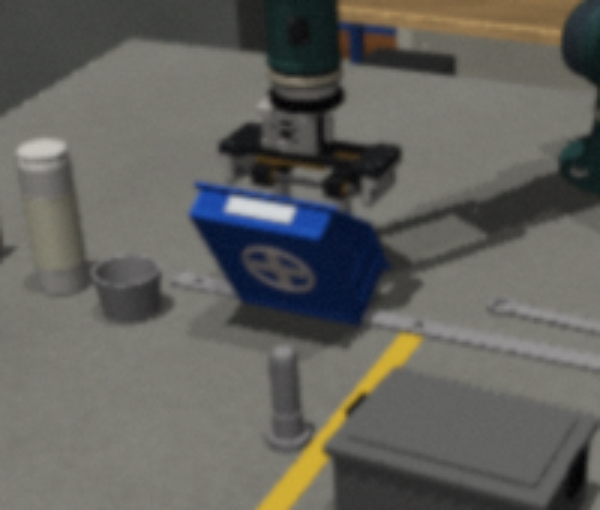

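The right crate is tipped to about 60° and carries the stamp (white ring with a cross at (278,270) of the crop). I'll hold it, then let it down.

```bash

python3 -m crank '[[0.4,[0.0008,0,0.0012],[0,0,0]],[0.4,[0,0,0],[0,0,0]],[0.4,[0,0,0],[0,0,0]],[0.4,[0,0,0],[0,0,0]],[0.4,[0,0,0],[0,0,0]],[0.4,[0,0,0],[0,0,0]],[0.4,[0,0,0],[0,0,0]],[0.4,[0,0,0],[0,0,0]]]'
python3 -m crank '[[0.4,[0,0,0],[0,0,0]],[0.4,[0,0,0],[0,0,0]],[0.4,[0,0,0],[0,0,0]],[0.4,[0,0,0],[0,0,0]],[0.4,[0,0,0],[0,0,0]],[0.4,[0,0,0],[0,0,0]],[0.4,[0,0,0],[0,0,0]],[0.4,[-0.0008,0,-0.0012],[0,0,0]]]'
python3 -m crank '[[0.4,[-0.001,0,-0.0014],[0,0,0]],[0.4,[-0.001,0,-0.0014],[0,0,0]],[0.4,[-0.001,0,-0.0014],[0,0,0]],[0.4,[-0.0011,0,-0.0014],[0,0,0]],[0.4,[-0.0011,0,-0.0014],[0,0,0]],[0.4,[-0.0012,0,-0.0013],[0,0,0]],[0.4,[-0.0012,0,-0.0013],[0,0,0]],[0.4,[-0.0013,0,-0.0012],[0,0,0]]]'
python3 -m crank '[[0.4,[-0.0013,0,-0.0011],[0,0,0]],[0.4,[-0.0013,0,-0.0011],[0,0,0]],[0.4,[-0.0013,0,-0.0011],[0,0,0]],[0.4,[-0.0014,0,-0.001],[0,0,0]],[0.4,[-0.0014,0,-0.001],[0,0,0]],[0.4,[-0.0015,0,-0.001],[0,0,0]],[0.4,[-0.0015,0,-0.001],[0,0,0]],[0.4,[-0.0016,0,-0.0009],[0,0,0]]]'
python3 st.py
python3 -m crank '[[0.4,[-0.0016,0,-0.0008],[0,0,0]],[0.4,[-0.0016,0,-0.0008],[0,0,0]],[0.4,[-0.0017,0,-0.0007],[0,0,0]],[0.4,[-0.0017,0,-0.0007],[0,0,0]],[0.4,[-0.0017,0,-0.0006],[0,0,0]],[0.4,[-0.0018,0,-0.0006],[0,0,0]],[0.4,[-0.0018,0,-0.0005],[0,0,0]],[0.4,[-0.0018,0,-0.0004],[0,0,0]]]'
python3 -m crank '[[0.4,[-0.0017,0,-0.0001],[0,0,0]],[0.4,[-0.0017,0,-0.0001],[0,0,0]],[0.4,[-0.0017,0,-0.0001],[0,0,0]],[0.4,[-0.0017,0,-0.0001],[0,0,0]],[0.4,[-0.0017,0,-0.0001],[0,0,0]],[0.4,[-0.0017,0,-0.0001],[0,0,0]],[0.4,[-0.0017,0,0],[0,0,0]],[0.4,[-0.0017,0,0],[0,0,0]]]'
python3 st.py
python3 -m crank '[[0.4,[-0.0015,0,0],[0,0,0]],[0.4,[-0.0015,0,0],[0,0,0]],[0.4,[-0.003,0,0],[0,0,0]],[0.4,[-0.004,0,0],[0,0,0]],[0.4,[0,0,-0.02],[0,0,0]],[0.4,[0,0,-0.02],[0,0,0]],[0.4,[0,0,-0.02],[0,0,0]],[0.4,[0,0,-0.02],[0,0,0]]]'
python3 st.py
```

```text
time: 18.5
tool_pos: [0.4543, -0.2651, 0.0344]
ee_rot: [3.141, -0.0, 3.083]
wrist_force: [0.3, -1.1, 2.5]
width: 0.0563
finger_force: 1.3
time: 19.3
tool_pos: [0.455, -0.2651, 0.0353]
ee_rot: [3.141, -0.0, 3.083]
wrist_force: [0.3, 0.1, 3.5]
width: 0.0565
finger_force: 1.4
time: 20.1
tool_pos: [0.4643, -0.2657, 0.0463]
ee_rot: [3.141, 0.0, 3.083]
wrist_force: [3.3, -0.5, 1.1]
width: 0.0563
finger_force: 1.6
time: 20.9
tool_pos: [0.4756, -0.2664, 0.0548]
ee_rot: [3.142, 0.0, 3.083]
wrist_force: [3.7, -0.5, 2.0]
width: 0.0565
finger_force: 2.2
t 20.9 bar xb,yb,z mm [ -16.2 -268.6   54.8] rpy [1.8000e+02 3.0000e-02 1.7665e+02] F [ 3.7 -0.5  2. ] w 0.056 q [-0.61  0.15  1.6   0.    1.39 -2.13]
time: 21.7
tool_pos: [0.4894, -0.2672, 0.0599]
ee_rot: [-3.142, 0.001, 3.083]
wrist_force: [3.9, 0.3, 2.8]
width: 0.0563
finger_force: 2.7
time: 22.5
tool_pos: [0.5038, -0.2683, 0.0613]
ee_rot: [-3.141, 0.003, 3.083]
wrist_force: [5.8, 0.0, 5.1]
width: 0.0565
finger_force: 3.1
t 22.5 bar xb,yb,z mm [  12.  -268.8   61.3] rpy [-1.7996e+02  1.6000e-01  1.7664e+02] F [5.8 0.  5.1] w 0.056 q [-0.59  0.2   1.53  0.    1.4  -2.1 ]
time: 23.3
tool_pos: [0.5105, -0.268, 0.1389]
ee_rot: [3.14, -0.006, 3.083]
wrist_force: [-0.1, 0.8, 0.4]
width: 0.0562
finger_force: 0.0
t 23.3 bar xb,yb,z mm [  18.8 -268.1  138.9] rpy [179.88  -0.35 176.63] F [-0.1  0.8  0.4] w 0.056 q [-0.58  0.17  1.41 -0.    1.57 -2.09]
```

```bash

python3 -m crank '[[0.3,[0,0,0],[0,0,8.2]],[0.2,[0,0,0],[0,0,8.2]],[0.2,[0,0,0],[0,0,8.2]],[0.2,[0,0,0],[0,0,8.2]],[0.2,[0,0,0],[0,0,8.2]],[0.2,[0,0,0],[0,0,8.2]],[0.2,[0,0,0],[0,0,8.2]],[0.2,[0,0,0],[0,0,8.2]]]'
python3 -m crank '[[0.2,[0,0,0],[0,0,8.2]],[0.2,[0,0,0],[0,0,8.2]],[0.2,[0,0,0],[0,0,8]],[0.2,[-0.027,0.0155,0],[0,0,0]],[0.2,[-0.027,0.0155,0],[0,0,0]],[0.2,[-0.027,0.015,0],[0,0,0]],[0.2,[-0.026,0.015,0],[0,0,0]],[0.2,[0,0,0],[0,0,0]]]'
python3 st.py
python3 - <<'E'
from bench import vision; from h import *
a=-.0585; np.set_printoptions(precision=4,suppress=True)
for n in("top","scene"):
    s=vision.snapshot(n); P=cloud(s,s["z_map"]>0); d=P[:,:2]-[.5075,.0008]; x=d@[np.cos(a),np.sin(a)]; y=d@[-np.sin(a),np.cos(a)]; z=P[:,2]
    k=(z>.035)&(z<.06)&(x>0)&(x<.12)&(y<-.38)&(y>-.49); print(n,"pot y",np.percentile(y[k],[1,99]),"x",np.percentile(x[k],[1,99]))
    k=(z>.05)&(z<.09)&(x>-.02)&(x<.12)&(y<-.15)&(y>-.38); print(" crate y",np.percentile(y[k],[1,99]),"x",np.percentile(x[k],[1,99]))
    k=(z>.05)&(z<.105)&(x>.15)&(x<.3)&(y>-.13)&(y<.15); print(" tote x",np.percentile(x[k],[.5]))
    if n=="top":cv2.imwrite("pics/d.png",cv2.resize(s["color"][130:300,200:460,::-1],None,fx=2.5,fy=2.5))
E
```

```text
time: 24.1
tool_pos: [0.5106, -0.268, 0.1381]
ee_rot: [-3.137, -0.004, 1.932]
wrist_force: [0.1, 1.3, 0.4]
width: 0.0751
finger_force: 0.0
time: 24.9
tool_pos: [0.5658, -0.3813, 0.1364]
ee_rot: [-3.135, -0.002, 1.509]
wrist_force: [0.3, 0.1, 0.4]
width: 0.0749
finger_force: 0.0
t 24.9 bar xb,yb,z mm [  80.5 -378.   136.4] rpy [-1.7964e+02 -1.2000e-01  8.6480e+01] F [0.3 0.1 0.4] w 0.075 q [-0.68  0.41  1.12 -0.    1.62 -0.61]
top pot y [-0.4274 -0.4217] x [0.0888 0.0942]
 crate y [-0.3414 -0.1953] x [-0.0027  0.1185]
 tote x [0.189]
scene pot y [-0.4717 -0.402 ] x [0.0292 0.0996]
 crate y [-0.3419 -0.1948] x [-0.0005  0.1173]
 tote x [0.1928]
```

View pics/d.png

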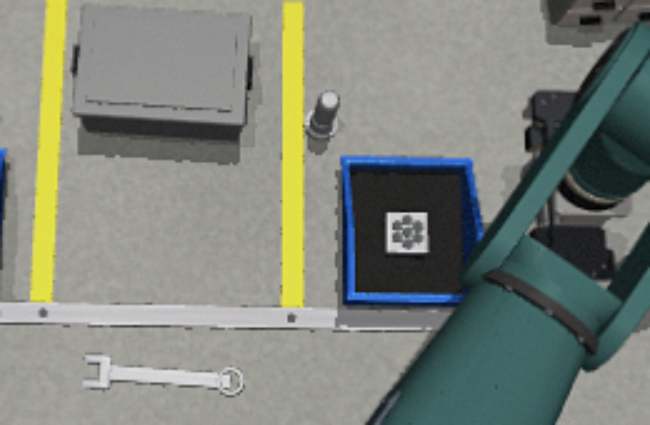

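The crate stands upright by the bar again. The pin is at crop pixel (322,115) and the tote at (165,65), both clear of the sideways path. The gap to the pot is enough, so the fingers go down there.

```bash

python3 -m crank '[[0.2,[0.005,0,0],[0,0,0]],[0.2,[0,0,0.02],[0,0,0]],[0.2,[0,0,0.02],[0,0,0]],[0.2,[0,0,0.02],[0,0,0]],[0.2,[0,0,0.02],[0,0,0]],[0.2,[0,0,0.02],[0,0,0]],[0.2,[0,0,0.018],[0,0,0]],[0.2,[0,0,0],[0,0,0]]]'
python3 st.py
python3 -m crank '[[0.2,[0.008,0,0],[0,0,0]],[0.2,[0.006,0,0],[0,0,0]],[0.2,[0.006,0,0],[0,0,0]],[0.2,[0.006,0,0],[0,0,0]],[0.2,[0.006,0,0],[0,0,0]],[0.2,[0.006,0,0],[0,0,0]],[0.2,[0.006,0,0],[0,0,0]],[0.2,[0.006,0,0],[0,0,0]]]'
python3 st.py
python3 -m crank '[[0.2,[0.009,0,0],[0,0,0]],[0.2,[0.009,0,0],[0,0,0]],[0.2,[0.009,0,0],[0,0,0]],[0.2,[0.009,0,0],[0,0,0]],[0.2,[0.009,0,0],[0,0,0]],[0.2,[0.009,0,0],[0,0,0]],[0.2,[0.009,0,0],[0,0,0]],[0.2,[0.009,0,0],[0,0,0]]]'
python3 st.py
python3 - <<'E'
from bench import vision; import cv2
s=vision.snapshot("top"); cv2.imwrite("pics/e.png",cv2.resize(s["color"][130:300,200:460,::-1],None,fx=2.5,fy=2.5))
E
```

```text
time: 25.8
tool_pos: [0.5652, -0.3707, 0.019]
ee_rot: [-3.136, -0.004, 1.514]
wrist_force: [0.6, 0.3, -0.9]
width: 0.0751
finger_force: 0.0
t 25.8 bar xb,yb,z mm [  79.3 -367.5   19. ] rpy [-179.65   -0.25   86.72] F [ 0.6  0.3 -0.9] w 0.075 q [-0.66  0.46  1.28  0.    1.41 -0.61]
time: 26.6
tool_pos: [0.5713, -0.3256, 0.0242]
ee_rot: [3.139, 0.004, 1.512]
wrist_force: [0.4, -4.8, 3.1]
width: 0.0752
finger_force: 2.7
t 26.6 bar xb,yb,z mm [  82.7 -322.1   24.2] rpy [179.83   0.22  86.61] F [ 0.4 -4.8  3.1] w 0.075 q [-0.6   0.41  1.34 -0.    1.39 -0.54]
time: 27.4
tool_pos: [0.5755, -0.2535, 0.0242]
ee_rot: [3.139, 0.004, 1.512]
wrist_force: [-0.1, -6.1, 4.6]
width: 0.0751
finger_force: 2.8
t 27.4 bar xb,yb,z mm [  82.7 -249.9   24.2] rpy [179.83   0.21  86.62] F [-0.1 -6.1  4.6] w 0.075 q [-0.5   0.35  1.42 -0.    1.36 -0.44]
```

View pics/e.png

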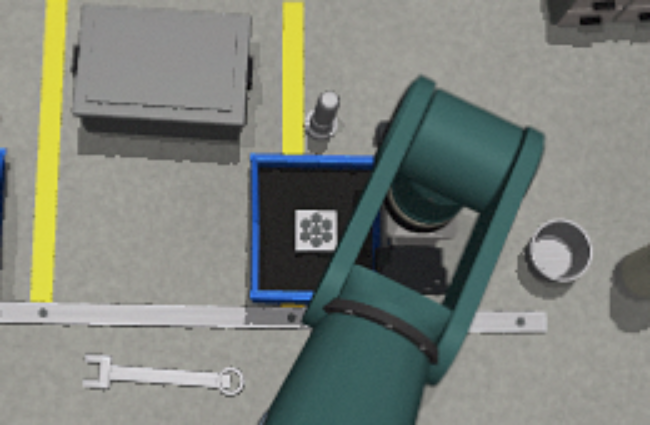

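The crate slides straight along the bar: its left rim is at column 252 of the crop and the lane runs from about 60 to 285. I'll push on.

```bash

python3 -m crank '[[0.2,[0.009,0,0],[0,0,0]],[0.2,[0.009,0,0],[0,0,0]],[0.2,[0.009,0,0],[0,0,0]],[0.2,[0.009,0,0],[0,0,0]],[0.2,[0.009,0,0],[0,0,0]],[0.2,[0.009,0,0],[0,0,0]],[0.2,[0.009,0,0],[0,0,0]],[0.2,[0.009,0,0],[0,0,0]]]'
python3 st.py
python3 -m crank '[[0.2,[0.009,0,0],[0,0,0]],[0.2,[0.009,0,0],[0,0,0]],[0.2,[0.009,0,0],[0,0,0]],[0.2,[0.009,0,0],[0,0,0]],[0.2,[0.009,0,0],[0,0,0]],[0.2,[0.009,0,0],[0,0,0]],[0.2,[0.009,0,0],[0,0,0]],[0.2,[0.007,0,0],[0,0,0]]]'
python3 -m crank '[[0.2,[0.006,0,0],[0,0,0]],[0.2,[0.005,0,0],[0,0,0]],[0.2,[0.005,0,0],[0,0,0]],[0.2,[0.004,0,0],[0,0,0]],[0.2,[0.002,0,0],[0,0,0]],[0.2,[0,0,0],[0,0,0]],[0.2,[-0.006,0,0],[0,0,0]],[0.2,[-0.012,0,0],[0,0,0]]]'
python3 st.py
python3 -m crank '[[0.2,[-0.012,0,0],[0,0,0]],[0.2,[0,0,-0.02],[0,0,0]],[0.2,[0,0,-0.03],[0,0,0]],[0.2,[0,0,-0.03],[0,0,0]],[0.2,[0,0,-0.03],[0,0,0]],[0.2,[0,0,-0.03],[0,0,0]],[0.2,[-0.03,-0.03,0],[0,0,0]],[0.2,[-0.03,-0.03,0],[0,0,0]]]'
python3 -m crank '[[0.2,[-0.03,-0.03,0],[0,0,0]],[0.2,[-0.03,-0.03,0],[0,0,0]],[0.2,[-0.03,-0.03,0],[0,0,0]],[0.2,[0,0,0],[0,0,0]],[0.2,[0,0,0],[0,0,0]],[0.2,[0,0,0],[0,0,0]]]'
python3 st.py
python3 - <<'E'
from bench import vision; from h import *
a=-.0585; np.set_printoptions(precision=4,suppress=True)
for n in("top","scene"):
    s=vision.snapshot(n); P=cloud(s,s["z_map"]>0); d=P[:,:2]-[.5075,.0008]; x=d@[np.cos(a),np.sin(a)]; y=d@[-np.sin(a),np.cos(a)]; z=P[:,2]
    k=(z>.05)&(z<.09)&(x>-.02)&(x<.12)&(abs(y)<.15); print(n," crate y",np.percentile(y[k],[.5,99.5]),"x",np.percentile(x[k],[.5,99]))
    cv2.imwrite(f"pics/f{n}.png",s["color"][...,::-1])
E
```

```text
time: 28.25
tool_pos: [0.5796, -0.1816, 0.0238]
ee_rot: [3.139, 0.003, 1.512]
wrist_force: [-1.4, -5.2, 5.1]
width: 0.0749
finger_force: 2.9
t 28.25 bar xb,yb,z mm [  82.6 -177.9   23.8] rpy [179.86   0.18  86.61] F [-1.4 -5.2  5.1] w 0.075 q [-0.4   0.31  1.48 -0.    1.35 -0.34]
time: 29.05
tool_pos: [0.5836, -0.1115, 0.0237]
ee_rot: [3.139, 0.003, 1.512]
wrist_force: [-0.6, -6.1, 5.3]
width: 0.0752
finger_force: 3.0
time: 29.85
tool_pos: [0.5823, -0.1051, 0.0214]
ee_rot: [-3.139, -0.002, 1.514]
wrist_force: [0.3, -0.2, 0.0]
width: 0.075
finger_force: 0.0
t 29.85 bar xb,yb,z mm [  80.8 -101.4   21.4] rpy [-1.7987e+02 -1.4000e-01  8.6730e+01] F [ 0.3 -0.2  0. ] w 0.075 q [-0.28  0.28  1.52  0.    1.34 -0.22]
time: 30.65
tool_pos: [0.519, -0.1756, 0.1632]
ee_rot: [3.14, 0.0, 1.514]
wrist_force: [-0.2, -0.6, 0.5]
width: 0.0751
finger_force: 0.0
time: 31.25
tool_pos: [0.4243, -0.259, 0.162]
ee_rot: [3.142, -0.001, 1.513]
wrist_force: [0.5, 0.3, -0.5]
width: 0.0753
finger_force: 0.0
t 31.25 bar xb,yb,z mm [ -67.8 -264.2  162. ] rpy [ 1.800e+02 -6.000e-02  8.666e+01] F [ 0.5  0.3 -0.5] w 0.075 q [-0.66 -0.02  1.57  0.    1.59 -0.6 ]
top  crate y [-0.0765  0.0728] x [-0.0029  0.1176]
scene  crate y [-0.0753  0.0731] x [-0.002   0.1167]
```

View pics/ftop.png

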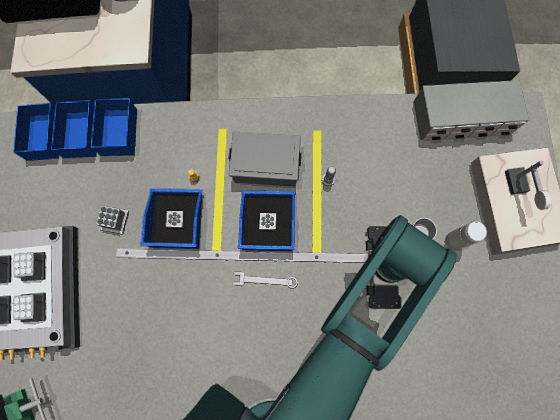

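View pics/fscene.png

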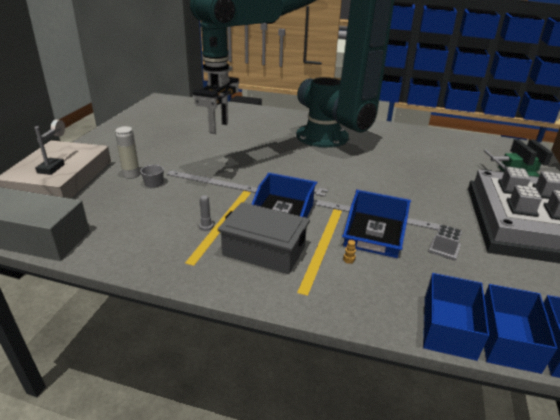

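Both views show the stamped crate centred in the lane (top view (268,221), tapes at 218 and 318). Its base spans about ±0.07 m against ±0.13 m. The left crate is in its place at (172,220), everything else looks unmoved, and the arm is clear.

```bash
python3 -c "
from bench import robot
print(robot.close_job())"
```

```text
the job is handed in; nothing more can be done
None
```

The job is handed in: I tipped and checked both crates left to right, found the stamp on the right-hand one and pushed it to the middle of the lane; the left crate stands in its place, about 3 mm further from the bar, and nothing else looks disturbed.

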